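Lay out the desk corner for writing cards

TASK

Lay out this corner of the desk for writing cards: set the clip tin down midway between the desk clock and the card holder, in line with them, and put the sharpener in the tin. Stand the glue stick upright squarely behind the clock with a gap of about 20 mm, and lay the white pen along the front of the card holder, parallel to it and centred on it, with a gap of about 25 mm. Leave the clock, the card holder, the binder clip and the steel cup where they are.

Things in the scene. Friction and masses are not known exactly. Their poses are not given: they have to be found in the camera images.
- desk_clock: small round brass desk clock standing on the desk, 72 mm wide and high, 34 mm deep, loose (0.3 kg); a reference, not to be moved. Origin: centre of its underside. Own x runs from the dial to the back (dial looks to -x, roughly towards the robot; its back is at x = +17 mm), y along its width, z up. 'Behind the clock' is its +x side.
- card_holder: black card holder with white cards, 100 mm wide (own y), 40 mm deep (own x), 54 mm high, loose (0.25 kg); a reference, not to be moved. Origin: centre of its underside. Its front, with the low lip, is at x = -20 mm and looks roughly to the robot. Clock and holder stand side by side along the clock's y axis, centres 210 mm apart; which is on the left varies.
- clip_tin: round shallow open steel tin for clips, 68 mm outer diameter, 20 mm high, inside about 56 mm wide, floor 3 mm thick, 50 g, loose and empty. Origin: centre of its underside, z up. Can be gripped across its diameter or by its rim.
- sharpener: small grey pencil sharpener block, 17 mm (own x) by 25 mm (y) by 12 mm high, 15 g, loose. Origin: centre of its underside.
- glue_stick: glue stick standing upright, white tube with a green cap, 25 mm diameter (cap 27 mm from 60 mm up), 91 mm high, 35 g, loose. Origin: centre of its underside, z along its axis.
- ballpoint: slim white pen with black ends lying flat on the desk, 145 mm long (own y), 11 mm wide (x), 9 mm high, 15 g, loose. Origin: middle of its length, on its underside.
- binder_clip: black binder clip standing on the desk, 16 x 32 mm, 32 mm high with its wire handles, loose; a bystander to leave alone. Origin: centre of its underside.
- steel_cup: small plain steel cup, 33 mm diameter, 63 mm high, loose; a bystander to leave alone. Origin: centre of its underside.
Things that resemble listed ones, but are neither listed nor needed, are in the scene too. Of the things shaped like the clip_tin, the steel one is meant. What is shaped like the glue_stick but pink is not meant.

How it is judged:
At the end, for the whole second after the job is handed in: Tin flat, under 120 mm from clock and from holder, within 16 mm of the clock's y axis line; sharpener in it; glue stick upright, 36-66 mm behind the clock's centre, 15 mm off-centre at most; pen flat, 36-64 mm before the holder's centre, 15 mm off-centre and 0.2 rad at most; all at rest (horizontal distance between clip_tin and desk_clock below 0.12 m and horizontal distance between clip_tin and card_holder below 0.12 m and x of clip_tin in the frame of desk_clock between -0.016 and 0.016 m and height (world z) of each of clip_tin, glue_stick below 0.006 m and angle between each of clip_tin, glue_stick's own z axis and vertical below 0.1 rad and horizontal distance between sharpener and clip_tin below 0.025 m and z of sharpener in the frame of clip_tin between -0.002 and 0.014 m and x of glue_stick in the frame of desk_clock between 0.036 and 0.066 m and y of glue_stick in the frame of desk_clock between -0.015 and 0.015 m and x of ballpoint in the frame of card_holder between -0.064 and -0.036 m and y of ballpoint in the frame of card_holder between -0.015 and 0.015 m and angle between the y axis of ballpoint and the y axis of card_holder, either way round below 0.2 rad and height (world z) of ballpoint below 0.008 m and linear speed of each of clip_tin, sharpener, glue_stick, ballpoint below 0.02 m/s); the robot touches nothing.
It fails at once if the desk clock is moved more than 15 mm (distance of desk_clock from where it was at the start of the episode above 0.015 m).
It fails at once if the card holder is moved more than 15 mm (distance of card_holder from where it was at the start of the episode above 0.015 m).
It fails at once if the binder clip is moved more than 25 mm (distance of binder_clip from where it was at the start of the episode above 0.025 m).
It fails at once if the steel cup is moved more than 25 mm (distance of steel_cup from where it was at the start of the episode above 0.025 m).
It also fails if it takes over 104 s, if anything falls off the work surface, if the arm or the gripper's body presses on something with over 40 N, if the wrist force passes 120 N, or if a joint passes its speed limit or range.

ROBOT

A 7-joint arm with a two-finger parallel gripper is mounted at the origin on a cart in front of the work surface, level with it; the furniture and walls round the work are solid. World frame = base frame: x ahead of the robot, y to its left, z up, the work surface at z = 0. Lengths are in m, angles in rad, forces in N, time in s.
With the tool pointing down it reaches from about 0.35 to 0.9 m from the base axis. Payload 8.1 kg.
Tool frame: the origin (TCP) lies between the finger pads; the fingertips stand 22 mm ahead of it and the grasp point (between the pads) lies 3 mm ahead of it (arm.tip_reach is the distance from the TCP to the fingertips, in m); z points along the fingers, y is the line along which they close (so a half turn about z gives the same grasp; the last joint's range is limited). The gripper opens to 92 mm and grips with 3 to 60 N. Pads are 19 mm wide; open, the fingers measure 130 mm over their backs; the gripper's body (75 mm by 190 mm) begins 47 mm behind the grasp point.
Start: joints at [1.184, 0.434, 0.025, 1.573, -0.012, 1.134, -0.075], TCP at [0.175, -0.6, 0.249] pointing down, gripper open.
Joint ranges: [-2.62, 2.62], [-0.44, 2.09], [-1.27, 1.32], [0.08, 2.57], [-1.32, 4.46], [0.12, 2], [-2.74, 2.74]. Speed limits (rad/s): [2.22, 2.22, 3.01, 3.01, 3.14, 3.14, 3.14].

INTERFACE

Orientations are given as a rotation vector (axis times angle).
In Python, from cell import telemetry, vision, job, arm gives the robot as it stands. The module is installed in compiled form; this text tells all that it offers.
- The arm moves only by the shell command python3 -m creep 'ROWS' [FORCE]. ROWS is text: rows parted by semicolons, each of 7 numbers parted by spaces: the finger opening in cm, from 0 to 9.18, then the shift along the tool's x, y, z in cm, then the turn, a rotation vector about the tool's x, y, z in degrees. A call has 1 to 5 rows; each row is the pose to reach, as a shift and turn from the pose commanded when the call began, along the tool's axes at that moment; what a row does not reach only later rows make up. A row lasts 1/8 s, in which the tool goes at most 62.5 mm and 10.7 degrees, less where a joint would pass 70% of its speed; a pose out of reach is approached as far as the arm can. A call with a gripper value outside its range is refused whole. The fingers move at their own pace and stop on an object; FORCE is the grip in N (left out, the last holds). Time passes only in rows, so rows that repeat a pose let the fingers close. It gives the time, the measured TCP pose, the force, the opening and the grip force at its end, in the units of the state.
- telemetry.observe(): the state, without advancing time (a new reading comes with each control period).
- vision.get_image(name): name is "scene" or "side" or "wrist"; returns the picture (420x560x3 uint8, red, green, blue); there is no depth.
- vision.camera_info(name): a dict with "fov_y" (degrees; the focal length in pixels is half the picture's height over the tangent of half this angle, whatever the lens; pixels are square), "cx", "cy" (the principal point, pixels), "extrinsics" (4x4, takes a point from camera to world coordinates). Camera axes: x right, y down, z forward; pixel columns grow to the right and rows downward; lengths in m; the calibration is good to about 2 mm. A picture is of the moment at which its call begins: read the wrist's pose just before it. camera_info takes no time and is no camera call; for the wrist camera it gives the pose at the moment of the call.
- job.sign_off(): hands the job in; it is judged then, once.
The state is a dict: "clock": time; "joints": joint angles; "dq": joint speeds; "joint_efforts": joint torques, N m; "position": TCP position; "ee_rot": TCP orientation; "force": force on the tool from outside, world axes, zero at the start; "ft_torque": the same for the moment, N m; "width": opening from 0.0 (shut) to 1.0 (fully open); "gripper_force": force on a finger pad.
Only numpy, scipy, OpenCV 4.12 (cv2) and the standard library are available. Lean on these libraries where they do the work, as an engineer would, in place of code of your own. Each camera call takes 0.05 s, during which the arm holds its last target. There are 200 camera calls.

## Working session

There is one attempt and no reset: what is moved stays moved. The work goes in short steps, Python scripts to look and compute and a shell command to move; the robot and the scene stay as the last step left them, time stands still between calls to the robot, and variables do not carry over. Pictures are saved under pics/ and viewed, at most 17 in all, crops included, and the job is handed in when it is done.

```bash
mkdir -p pics; cat > h.py <<'E'
import numpy as np, cv2
from cell import telemetry, vision, job, arm
from scipy.spatial.transform import Rotation as R
def cam(n):
    i=vision.camera_info(n); return 210/np.tan(np.radians(i["fov_y"])/2), i["cx"], i["cy"], np.array(i["extrinsics"])
def ray(n,u,v,c=None):
    f,cx,cy,E=c or cam(n); d=E[:3,:3]@np.array([(u-cx)/f,(v-cy)/f,1]); return E[:3,3],d
def onz(n,u,v,z=0,c=None):
    o,d=ray(n,u,v,c); return o+d*(z-o[2])/d[2]
def proj(n,p,c=None):
    f,cx,cy,E=c or cam(n); q=E[:3,:3].T@(np.array(p)-E[:3,3]); return q[0]/q[2]*f+cx,q[1]/q[2]*f+cy
def snap(n,f):
    c=cam(n); im=vision.get_image(n); cv2.imwrite("pics/"+f,im[:,:,::-1]); return im,c
E
python3 - <<'E'
from h import *
for n in ("scene","side","wrist"):
    im,c=snap(n,n+"0.png"); print(n,c[0],c[1:3],c[3].round(3).tolist())
s=telemetry.observe(); print(s)
E
```

```text
scene 414.1495293166566 (282.29149630012023, 210.2652286313332) [[-0.832, -0.288, 0.474, 0.04], [-0.554, 0.449, -0.701, 0.546], [-0.011, -0.846, -0.533, 0.565], [0.0, 0.0, 0.0, 1.0]]
side 384.74474870334296 (286.56758496973, 210.9793036344497) [[-0.988, -0.037, 0.149, 0.379], [-0.151, 0.384, -0.911, 0.629], [-0.023, -0.923, -0.385, 0.375], [0.0, 0.0, 0.0, 1.0]]
wrist 362.1042233543952 (278.4787253881717, 208.51615668608846) [[0.28, -0.921, -0.271, 0.248], [-0.96, -0.27, -0.077, -0.579], [-0.002, 0.282, -0.959, 0.384], [0.0, 0.0, 0.0, 1.0]]
{'clock': 0.15, 'joints': array([ 1.18440271,  0.43508129,  0.0249641 ,  1.57385601, -0.01157572,
        1.13399073, -0.07508137]), 'dq': array([ 0.0014255 , -0.00210918,  0.00252745, -0.00308153,  0.00078059,
        0.00067178,  0.00106206]), 'joint_efforts': array([ 1.10940709e-03, -6.68273091e+01,  9.85722989e-01, -3.14698470e+01,
       -6.04454521e-02,  3.93887493e-02,  1.58220810e-04]), 'position': array([ 0.17485978, -0.59968175,  0.24812613]), 'ee_rot': array([-3.10888222e+00, -4.44077188e-01,  4.60787293e-04]), 'force': array([-0.03530701,  0.38556016,  0.07043357]), 'ft_torque': array([0.01092334, 0.02541598, 0.02884437]), 'gripper_force': 0.0, 'width': 1.003875031249178}
```

View pics/scene0.png

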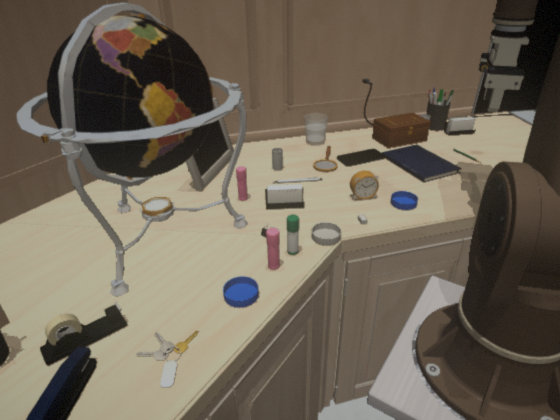

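View pics/side0.png

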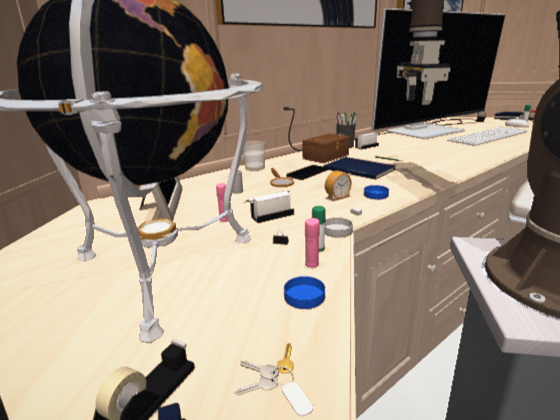

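The scene view shows:
- **Tins:** steel at (326,234), blue decoys at (404,200) and (241,292).
- **Sticks:** white and green glue stick at (293,235), pink decoys at (242,183) and (273,248).
- **Pens:** white pen at (298,181), green decoy at (466,155).
- **Holders:** holder at (285,197), another far off at (460,125).
- **Sharpener:** grey block at (362,219).
- **Clock, cup and clip:** clock (365,185), cup (278,159), clip (266,231).

I choose the steel tin, green-capped stick, white pen and near holder, and check them in a close crop.

```bash
python3 - <<'E'
from h import *
a=cv2.imread("pics/scene0.png")[140:275,220:420]; cv2.imwrite("pics/c1.png",cv2.resize(a,None,fx=4,fy=4,interpolation=cv2.INTER_CUBIC)[:600])
a=cv2.imread("pics/side0.png")[150:270,210:400]; cv2.imwrite("pics/c2.png",cv2.resize(a,None,fx=4.2,fy=4.2,interpolation=cv2.INTER_CUBIC))
c=cam("scene")
for n,u,v,z in [("tin",326,234,.015),("clock",363,199,0),("hold",285,206,0),("sharp",362,219,.008),("glue",293,252,0),("pen",298,181,.005),("cup",278,169,0),("clip",266,235,0),("pink1",273,268,0),("pink2",242,200,0),("blue",404,200,.015),("blue2",241,292,.015)]:
    print(n,onz("scene",u,v,z,c).round(3))
E
```

```text
tin [ 0.389 -0.147  0.015]
clock [ 0.392 -0.36   0.   ]
hold [ 0.548 -0.219  0.   ]
sharp [ 0.35  -0.258  0.008]
glue [ 0.427 -0.066  0.   ]
pen [ 0.587 -0.345  0.005]
cup [ 0.684 -0.386  0.   ]
clip [ 0.514 -0.086  0.   ]
pink1 [0.433 0.002 0.   ]
pink2 [ 0.662 -0.182  0.   ]
blue [ 0.292 -0.388  0.015]
blue2 [0.434 0.107 0.015]
```

View pics/c1.png

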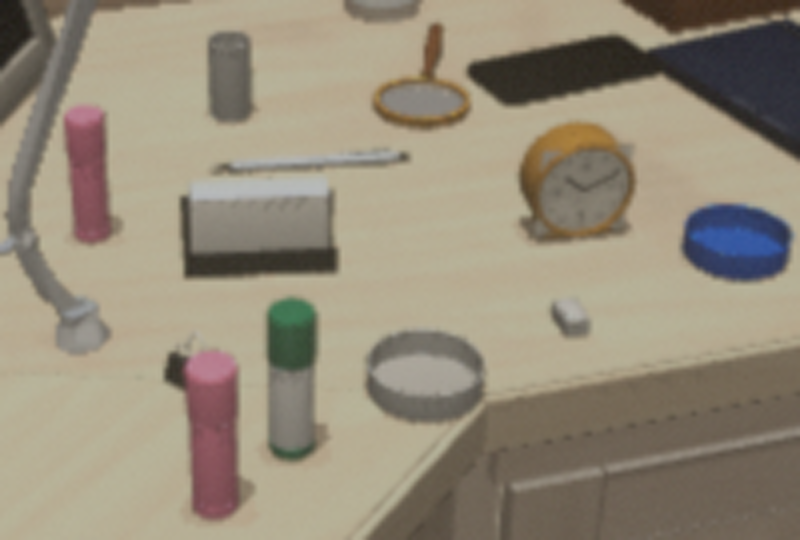

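View pics/c2.png

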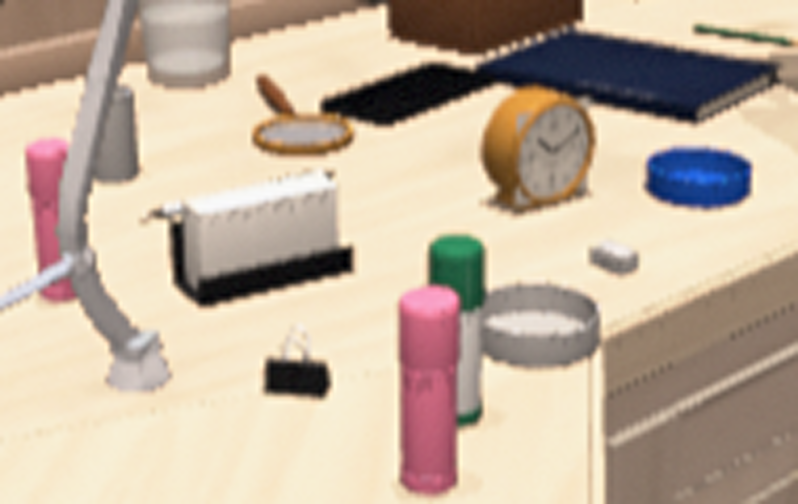

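The crops confirm the choices: steel tin (425,375 in the first crop), green-capped stick (292,380), sharpener (570,315), white pen behind the holder (315,162) and clock at (578,180). Next I plan an overhead look.

```bash
cat >> h.py <<'E'
def plan(p,ang=None):
    """print shift (tool axes, cm) and z turn (deg) to bring TCP to p, tool down, closing line at world angle ang (deg)"""
    s=telemetry.observe(); T=R.from_rotvec(s["ee_rot"]).as_matrix()
    print("t",round(s["clock"],2),"pos",s["position"].round(4),"j",s["joints"].round(2),"F",s["force"].round(1),"w",round(float(s["width"]),3),round(float(s["gripper_force"]),1))
    print(" shift cm",(T.T@(np.array(p)-s["position"])*100).round(2), "down err deg",(np.degrees(np.cross(T[:,2],[0,0,-1]))@T).round(1))
    ya=np.degrees(np.arctan2(T[1,1],T[0,1]))
    if ang is not None:
        d=-(ang-ya); d=(d+90)%180-90; print(" y angle",ya.round(1),"turn z deg",round(d,1),"or",round(d-180*np.sign(d),1))
E
python3 - <<'E'
from h import *
plan([0.40,-0.27,0.30],42)
T=R.from_rotvec(telemetry.observe()["ee_rot"]).as_matrix(); print(T.round(3))
E
```

```text
t 0.15 pos [ 0.1749 -0.5997  0.2481] j [ 1.18  0.44  0.02  1.57 -0.01  1.13 -0.08] F [-0.   0.4  0.1] w 1.004 0.0
 shift cm [ 30.84 -25.35  -5.16] down err deg [-0.1  0.   0. ]
 y angle -73.7 turn z deg 64.3 or -115.7
[[ 0.96   0.28  -0.   ]
 [ 0.28  -0.96   0.001]
 [-0.    -0.001 -1.   ]]
```

```bash
python3 -m creep '9 20 -13 -7 0 0 35; 9 20 -13 -7 0 0 35; 9 20 -13 -7 0 0 35;9 20 -13 -7 0 0 35;9 20 -13 -7 0 0 35'; python3 -c "
from h import *
plan([.47,-.26,.32],42)"
```

```text
clock: 0.78
position: [0.3349, -0.4155, 0.32]
ee_rot: [-3.101, 0.5, -0.005]
force: [-0.3, -1.1, -0.3]
width: 0.978
gripper_force: 0.0
t 0.78 pos [ 0.3349 -0.4155  0.32  ] j [ 0.75  0.23  0.05  1.69 -0.02  1.22 -1.08] F [-0.3 -1.1 -0.3] w 0.978 0.0
 shift cm [  7.95 -19.     0.04] down err deg [-0.1 -0.2  0. ]
 y angle -108.3 turn z deg 29.7 or -150.3
```

```bash
python3 -m creep '9 8 -19 0 0 0 30; 9 8 -19 0 0 0 30; 9 8 -19 0 0 0 30;9 8 -19 0 0 0 30;9 8 -19 0 0 0 30'; python3 -c "
from h import *
plan([.47,-.26,.32],42)
im,c=snap('wrist','w1.png'); np.save('w1c.npy',np.array([*c[:3]]));np.save('w1E.npy',c[3])"
```

```text
clock: 1.4
position: [0.4691, -0.2625, 0.3181]
ee_rot: [-2.864, 1.288, 0.001]
force: [-0.7, 0.3, -0.2]
width: 0.978
gripper_force: 0.0
t 1.4 pos [ 0.4691 -0.2625  0.3181] j [ 0.4   0.24  0.01  1.68 -0.    1.22 -2.  ] F [-0.7  0.3 -0.2] w 0.978 0.0
 shift cm [-0.13 -0.24 -0.19] down err deg [-0.   0.1  0. ]
 y angle -138.4 turn z deg -0.4 or 179.6
```

View pics/w1.png

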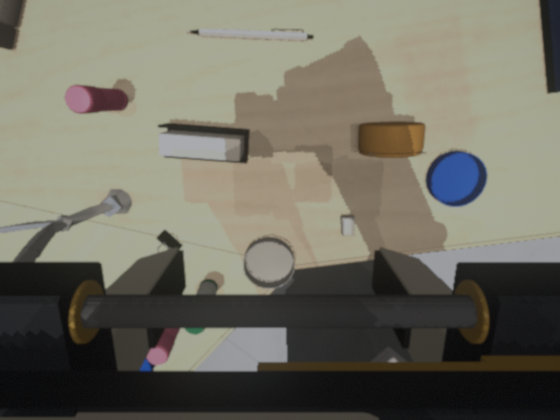

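The wrist view shows the pen (192,32)–(312,37), holder (205,143), clock (391,139), tin (269,261), sharpener (347,226), clip (169,240), with the glue stick partly hidden by the finger at (205,290).

```bash
cat > m.py <<'E'
from h import *
k=np.load('w1c.npy'); c=(k[0],k[1],k[2],np.load('w1E.npy')); print("cam",c[3][:3,3].round(3),"nadir px",np.round(proj('',[*c[3][:2,3],0],c)))
im=cv2.imread('pics/w1.png'); hsv=cv2.cvtColor(im,cv2.COLOR_BGR2HSV)
def blob(mask,box):
    m=np.zeros_like(mask); x0,y0,x1,y1=box; m[y0:y1,x0:x1]=mask[y0:y1,x0:x1]
    n,l,st,ce=cv2.connectedComponentsWithStats(m); i=1+np.argmax(st[1:,4]); ct=cv2.findContours((l==i).astype(np.uint8),cv2.RETR_EXTERNAL,cv2.CHAIN_APPROX_NONE)[0][0]; return ct[:,0,:]
def rect(name,ct,z):
    P=np.array([onz('',u,v,z,c)[:2] for u,v in ct]).astype(np.float32); (x,y),(w,h),a=cv2.minAreaRect(P)
    b=cv2.boxPoints(((x,y),(w,h),a)); e=[b[1]-b[0],b[2]-b[1]]; L=max(e,key=np.linalg.norm)
    print(name,"px",ct.min(0),ct.max(0),"ctr",np.round((x,y),4),"size",np.round((w,h),4),"long ang",round(np.degrees(np.arctan2(L[1],L[0]))%180,1)); return np.array((x,y))
H,S,V=cv2.split(hsv)
ck=blob(((S>120)&(H>5)&(H<22)).astype(np.uint8),(340,105,440,175))
for z in (.036,.055,.07): rect("clock z%g"%z,ck,z)
hd=blob(((V<60)|((S<45)&(V>110))).astype(np.uint8),(150,115,258,172))
for z in (.054,.04,.0): rect("holder z%g"%z,hd,z)
wh=blob(((S<45)&(V>110)).astype(np.uint8),(150,115,258,172)); rect("cards .054",wh,.054)
pn=blob(((S<50)|(V<70)).astype(np.uint8),(180,20,325,50)); rect("pen",pn,.005)
tn=blob((S<60).astype(np.uint8),(238,230,300,285)); rect("tin",tn,.02)
sh=blob((S<50).astype(np.uint8),(335,210,360,240)); rect("sharp",sh,.012)
for n,u,v in(("pen a",190,32),("pen b",313,37)): print(n,onz('',u,v,.005,c).round(3))
cc=im[100:180,140:450]; cv2.imwrite('pics/w1c.png',cv2.resize(cc,None,fx=2.5,fy=2.5,interpolation=cv2.INTER_CUBIC))
E
python3 m.py
```

```text
cam [ 0.52  -0.321  0.454] nadir px [279. 101.]
clock z0.036 px [359 123] [423 156] ctr [ 0.3969 -0.3737] size [0.0729 0.0371] long ang 41.6
clock z0.055 px [359 123] [423 156] ctr [ 0.4025 -0.3713] size [0.0695 0.0354] long ang 41.6
clock z0.07 px [359 123] [423 156] ctr [ 0.4069 -0.3694] size [0.0669 0.0341] long ang 41.6
holder z0.054 px [150 115] [240 171] ctr [ 0.5602 -0.2255] size [0.1016 0.0606] long ang 41.6
holder z0.04 px [150 115] [240 171] ctr [ 0.5616 -0.2222] size [0.1052 0.0628] long ang 41.6
holder z0 px [150 115] [240 171] ctr [ 0.5656 -0.2126] size [0.1153 0.0688] long ang 41.6
cards .054 px [150 115] [240 171] ctr [ 0.5602 -0.2255] size [0.1016 0.0606] long ang 41.6
pen px [180  20] [324  49] ctr [ 0.5909 -0.3542] size [0.1646 0.03  ] long ang 41.6
tin px [238 230] [299 284] ctr [ 0.4008 -0.1655] size [0.0812 0.0763] long ang 41.6
sharp px [335 210] [359 239] ctr [ 0.3529 -0.265 ] size [0.0313 0.0409] long ang 134.1
pen a [ 0.645 -0.31   0.005]
pen b [ 0.537 -0.398  0.005]
```

View pics/w1c.png

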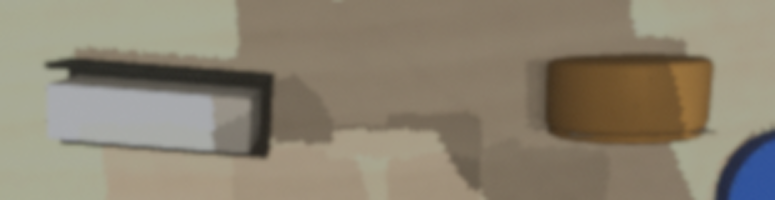

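```bash
cat > m2.py <<'E'
from h import *
k=np.load('w1c.npy'); c=(k[0],k[1],k[2],np.load('w1E.npy')); s=cam("scene"); d=cam("side")
P=lambda u,v,z,c=c: onz('',u,v,z,c)[:2].round(4)
print("clock front top",P(391,157,.072),"back",P(391,123,.0),P(391,123,.02),"ends",P(358.6,140,.036),P(424.8,140,.036))
print("hold w BR",P(248.8,129.6,0),"FR z0/.015",P(246.8,162,0),P(246.8,162,.015),"FL",P(164,156.8,0),P(164,156.8,.015),"BL",P(158.4,125.6,0),P(158.4,125.6,.054))
cs=lambda x,y,z=0: P(220+x/4,140+y/4,z,s)
cd=lambda x,y,z=0: P(210+x/4.2,150+y/4.2,z,d)
print("hold scene FL,FR",cs(186,275),cs(337,271)," side FL,FR",cd(204,303),cd(353,268))
print("clock scene feet",cs(530,237),cs(630,232),"side",cd(517,210),cd(590,203))
print("glue scene base",cs(292,457),"top ctr",cs(292,310,.091),"side top",cd(457,244,.091))
print("pen",P(190,32,.005),P(313,37,.005),"tin",P(269,261,.015),P(269,261,.02),"scene tin",cs(425,358,.02),"sharp",P(347.5,225,.012),cs(570,310,.012))
print("clip",P(169,240,.02),"side",cd(297,392),"cup",cs(230,118))
E
python3 m2.py
```

```text
clock front top [ 0.3941 -0.3569] back [ 0.4007 -0.3924] [ 0.406  -0.3892] ends [ 0.424  -0.3492] [ 0.3677 -0.3992]
hold w BR [ 0.5254 -0.2711] FR z0/.015 [ 0.5015 -0.2389] [ 0.5021 -0.2417] FL [ 0.5834 -0.175 ] [ 0.5813 -0.1798] BL [ 0.6113 -0.2013] [ 0.6004 -0.2155]
hold scene FL,FR [ 0.5808 -0.1815] [ 0.5014 -0.2381]  side FL,FR [ 0.5792 -0.1835] [ 0.502  -0.2418]
clock scene feet [ 0.4154 -0.344 ] [ 0.3621 -0.3858] side [ 0.4099 -0.346 ] [ 0.3636 -0.3629]
glue scene base [ 0.4226 -0.0597] top ctr [ 0.427  -0.0662] side top [ 0.428  -0.0632]
pen [ 0.6448 -0.31  ] [ 0.5374 -0.3984] tin [ 0.3954 -0.1607] [ 0.3969 -0.1626] scene tin [ 0.3938 -0.1566] sharp [ 0.3523 -0.2649] [ 0.3494 -0.2593]
clip [ 0.5121 -0.0994] side [ 0.5088 -0.0818] cup [ 0.6833 -0.3827]
```

The numbers agree with the given sizes (clock 72×34 mm, holder front 99 mm, pen 139 mm):

| Item | Position | Angle |
|---|---|---|
| Clock | (0.397, -0.374) | about 42° |
| Holder | (0.553, -0.226) | about 37° |
| Tin | (0.396, -0.161) | – |
| Sharpener | (0.352, -0.264) | – |
| Glue stick | (0.425, -0.064) | – |
| Pen | (0.591, -0.354) | 39.5° |

Tin first.

```bash
python3 -c "
from h import *
plan([.396,-.161,.16],-47.7)"
```

```text
t 1.45 pos [ 0.4676 -0.2647  0.3182] j [ 0.41  0.24  0.01  1.68 -0.    1.22 -2.  ] F [ 0.  -1.2 -0.4] w 0.979 0.0
 shift cm [-12.5   -1.5   15.82] down err deg [0. 0. 0.]
 y angle -138.6 turn z deg 89.1 or -90.9
```

```bash
python3 -m creep '9 -12.5 -1.5 10 0 0 -50; 9 -12.5 -1.5 10 0 0 -50; 9 -12.5 -1.5 10 0 0 -50;9 -12.5 -1.5 10 0 0 -50;9 -12.5 -1.5 10 0 0 -50' >/dev/null;  python3 -m creep '9 0 0 6 0 0 -41; 9 0 0 6 0 0 -41;9 0 0 6 0 0 -41;9 0 0 6 0 0 -41;9 0 0 6 0 0 -41'; python3 -c "
from h import *
im,c=snap('wrist','w2.png')
plan([.396,-.161,.16],-47.7)
for z in (0,.02): print(np.round(proj('',[.396,-.161,z],c)), np.round(proj('',[.43,-.161,z],c)), np.round(proj('',[*telemetry.observe()['position'][:2],z],c)))"
```

```text
clock: 2.7
position: [0.3954, -0.1629, 0.1586]
ee_rot: [2.932, 1.127, -0.001]
force: [-0.2, -0.4, 0.4]
width: 0.981
gripper_force: 0.0
t 2.75 pos [ 0.3956 -0.1626  0.1586] j [ 0.51  0.25 -0.29  2.13  0.1   0.78 -0.68] F [-0.6  0.2  0.2] w 0.981 0.0
 shift cm [ 0.14 -0.09 -0.14] down err deg [0. 0. 0.]
 y angle -48.1 turn z deg -0.4 or 179.6
[277. 194.] [304. 164.] [278. 196.]
[276. 200.] [306. 169.] [278. 202.]
```

View pics/w2.png

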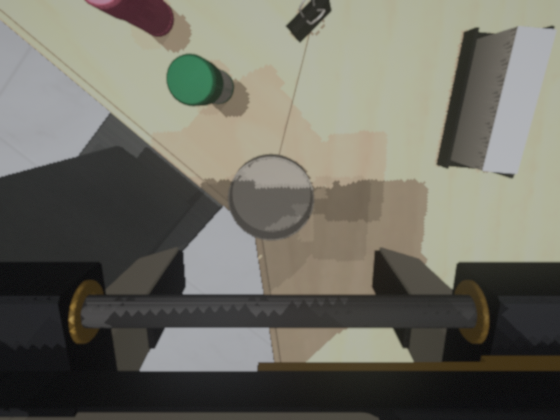

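The tin rim is centred at (271,197) under the gripper. The green cap is at (192,79), the clip at (312,18), and the sharpener is out of view.

```bash
python3 -c "
from h import *
im=cv2.imread('pics/w2.png');c=cam('wrist')
H,S,V=cv2.split(cv2.cvtColor(im,cv2.COLOR_BGR2HSV))
m=((H>55)&(H<90)&(S>100)).astype(np.uint8); ct=max(cv2.findContours(m,0,1)[0],key=cv2.contourArea); (u,v),r=cv2.minEnclosingCircle(ct); print('cap',u,v,r,onz('',u,v,.091,c).round(4))
print('cap by eye',onz('',193,79,.091,c).round(4))
p=onz('',271,197,.018,c); print('tin',p.round(4), np.linalg.norm(onz('',230,197,.02,c)-onz('',313,197,.02,c)))
plan([p[0],p[1],.031],-47.7)"
```

```text
cap 190.0 79.5 25.045059204101562 [ 0.4295 -0.07    0.091 ]
cap by eye [ 0.4308 -0.071   0.091 ]
tin [ 0.395 -0.156  0.018] 0.06490242459787492
t 2.75 pos [ 0.3956 -0.1626  0.1586] j [ 0.51  0.25 -0.29  2.13  0.1   0.78 -0.68] F [-0.6  0.2  0.2] w 0.981 0.0
 shift cm [ 0.41 -0.53 12.76] down err deg [0. 0. 0.]
 y angle -48.1 turn z deg -0.4 or 179.6
```

```bash
python3 -m creep '9.1 0.4 -0.5 5 0 0 0;9.1 0.4 -0.5 10 0 0 0;9.1 0.4 -0.5 13.1 0 0 0;9.1 0.4 -0.5 13.1 0 0 0;9.1 0.4 -0.5 13.1 0 0 0' 15; python3 -m creep '6 0 0 0 0 0 0;6 0 0 0 0 0 0;6 0 0 0 0 0 0;6 0 0 0 0 0 0;6 0 0 0 0 0 0' 15;python3 -m creep '6 0 0 0 0 0 0;6 0 0 0 0 0 0;6 0 0 0 0 0 0' 15
```

```text
clock: 3.38
position: [0.3963, -0.1553, 0.0286]
ee_rot: [2.931, 1.129, 0.001]
force: [0.5, -0.0, 0.5]
width: 0.994
gripper_force: 0.0
clock: 4.0
position: [0.3962, -0.155, 0.0283]
ee_rot: [2.93, 1.132, 0.001]
force: [-2.1, -0.5, 8.2]
width: 0.732
gripper_force: 15.0
clock: 4.38
position: [0.3962, -0.155, 0.0283]
ee_rot: [2.93, 1.132, 0.001]
force: [-1.3, 0.1, 9.0]
width: 0.729
gripper_force: 15.0
```

```bash
python3 -m creep '6 0 0 -3 0 0 0;6 0 0 -6 0 0 0;6 0 0 -6 0 0 0'; python3 -c "
from h import *
plan([.475,-.30,.09],-47.5)"
```

```text
clock: 4.75
position: [0.3971, -0.1552, 0.0894]
ee_rot: [2.928, 1.131, 0.005]
force: [0.1, -1.0, -0.8]
width: 0.728
gripper_force: 15.0
t 4.75 pos [ 0.3971 -0.1552  0.0894] j [ 0.47  0.36 -0.27  2.2   0.17  0.59 -0.77] F [ 0.1 -1.  -0.8] w 0.728 15.0
 shift cm [-3.960e+00  1.596e+01 -1.000e-02] down err deg [ 0.2 -0.1  0. ]
 y angle -47.8 turn z deg -0.3 or 179.7
```

```bash
python3 -m creep '6 -1.5 5 0 0 0 0;6 -3 10 0 0 0 0;6 -4 14 0 0 0 0;6 -4 16 0 0 0 0;6 -4 16 0 0 0 0'>/dev/null; python3 -m creep '6 0 0 3 0 0 0;6 0 0 5 0 0 0;6 0 0 6 0 0 0;6 0 0 6 0 0 0'; python3 -c "
from h import *
plan([.475,-.30,.0285],-47.5)"
```

```text
clock: 5.88
position: [0.4731, -0.2989, 0.0271]
ee_rot: [-2.928, -1.133, 0.002]
force: [-0.1, -0.8, -0.2]
width: 0.729
gripper_force: 15.0
t 5.88 pos [ 0.4731 -0.2989  0.0271] j [ 0.62  0.62 -0.21  1.93  0.21  0.62 -0.56] F [-0.1 -0.8 -0.2] w 0.729 15.0
 shift cm [ 0.07  0.21 -0.14] down err deg [-0.1  0.   0. ]
 y angle -47.7 turn z deg -0.2 or 179.8
```

```bash
python3 -m creep '7.5 0 0 0 0 0 0;8.2 0 0 0 0 0 0;8.2 0 0 0 0 0 0;8.2 0 0 -4 0 0 0;8.2 0 0 -10 0 0 0'; python3 -c "
from h import *
plan([.350,-.262,.15],-47.5)"
```

```text
clock: 6.5
position: [0.4727, -0.2995, 0.1276]
ee_rot: [-2.928, -1.132, 0.003]
force: [1.7, -0.6, 0.2]
width: 0.896
gripper_force: 0.0
t 6.5 pos [ 0.4727 -0.2995  0.1276] j [ 0.65  0.48 -0.25  1.85  0.16  0.83 -0.51] F [ 1.7 -0.6  0.2] w 0.896 0.0
 shift cm [ -6.56 -11.04  -2.2 ] down err deg [-0.2  0.1  0. ]
 y angle -47.7 turn z deg -0.2 or 179.8
```

```bash
python3 -m creep '6 -6.5 -11 -2.2 0 0 0;6 -6.5 -11 -2.2 0 0 0;6 -6.5 -11 -2.2 0 0 0;6 -6.5 -11 -2.2 0 0 0;6 -6.5 -11 -2.2 0 0 0'; python3 -c "
from h import *
im,c=snap('wrist','w3.png')
plan([.350,-.262,.15],-47.5)
print(np.round(proj('',[*telemetry.observe()['position'][:2],.012],c)))"
```

```text
clock: 7.12
position: [0.3533, -0.2628, 0.1498]
ee_rot: [2.93, 1.133, 0.002]
force: [-0.2, 0.6, -0.1]
width: 0.658
gripper_force: 0.0
t 7.17 pos [ 0.3531 -0.2627  0.1496] j [ 0.76  0.28 -0.29  2.11  0.11  0.76 -0.43] F [ 1.2 -1.  -0.1] w 0.653 0.0
 shift cm [-0.19 -0.26 -0.04] down err deg [ 0. -0.  0.]
 y angle -47.7 turn z deg -0.2 or 179.8
[277. 203.]
```

View pics/w3.png

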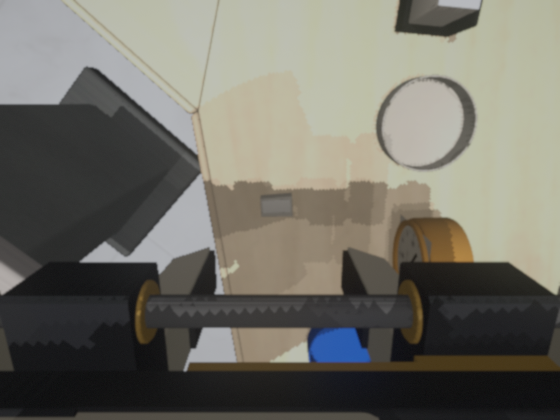

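The sharpener is at (277,205), right under the TCP (277,203), with its 25 mm side along the closing line. The tin sits at (427,122) between the clock and the holder.

```bash
python3 -c "
from h import *
c=cam('wrist'); print('tin',onz('',427,122,.02,c).round(4))"
python3 -m creep '6 -0.1 0 5 0 0 0;6 -0.1 0 10 0 0 0;6 -0.1 0 12.3 0 0 0;6 -0.1 0 12.3 0 0 0;6 -0.1 0 12.3 0 0 0' 10; python3 -m creep '1.5 0 0 0 0 0 0;1.5 0 0 0 0 0 0;1.5 0 0 0 0 0 0;1.5 0 0 0 0 0 0;1.5 0 0 0 0 0 0' 10;python3 -m creep '1.5 0 0 0 0 0 0;1.5 0 0 0 0 0 0;1.5 0 0 -3 0 0 0;1.5 0 0 -6 0 0 0;1.5 0 0 -6 0 0 0' 10
python3 -c "
from h import *
plan([.473,-.299,.09],-47.5)"
```

```text
tin [ 0.471  -0.2996  0.02  ]
clock: 7.8
position: [0.3519, -0.2632, 0.0272]
ee_rot: [2.93, 1.133, 0.001]
force: [0.4, 0.3, 0.0]
width: 0.651
gripper_force: 0.0
clock: 8.43
position: [0.3511, -0.2632, 0.0269]
ee_rot: [2.93, 1.132, 0.0]
force: [-0.7, 0.5, 4.2]
width: 0.273
gripper_force: 10.0
clock: 9.05
position: [0.3521, -0.2637, 0.0883]
ee_rot: [2.928, 1.131, 0.003]
force: [1.1, 0.2, 1.0]
width: 0.273
gripper_force: 10.0
t 9.05 pos [ 0.3521 -0.2637  0.0883] j [ 0.74  0.38 -0.27  2.17  0.18  0.6  -0.49] F [1.1 0.2 1. ] w 0.273 10.0
 shift cm [ 6.58 10.74 -0.13] down err deg [ 0.2 -0.1 -0. ]
 y angle -47.8 turn z deg -0.3 or 179.7
```

```bash
python3 -m creep '1.5 3 5 0 0 0 0;1.5 6.5 10.7 0 0 0 0;1.5 6.5 10.7 0 0 0 0;1.5 6.5 10.7 0 0 0 0;1.5 6.5 10.7 0 0 0 0' >/dev/null; python3 -m creep '1.5 0 0 2 0 0 0;1.5 0 0 3.5 0 0 0;1.5 0 0 4.2 0 0 0;1.5 0 0 4.2 0 0 0;1.5 0 0 4.2 0 0 0'; python3 -c "
from h import *
plan([.472,-.2995,.045],-47.5)"
```

```text
clock: 10.3
position: [0.4713, -0.2986, 0.0451]
ee_rot: [2.93, 1.132, 0.001]
force: [0.1, 0.6, -0.8]
width: 0.272
gripper_force: 10.0
t 10.3 pos [ 0.4713 -0.2986  0.0451] j [ 0.63  0.59 -0.23  1.92  0.21  0.65 -0.56] F [ 0.1  0.6 -0.8] w 0.272 10.0
 shift cm [-0.01  0.11  0.01] down err deg [ 0. -0. -0.]
 y angle -47.7 turn z deg -0.2 or 179.8
```

```bash
python3 -m creep '4 0 0 0 0 0 0;4 0 0 0 0 0 0;4 0 0 0 0 0 0;4 0 0 -5 0 0 0;4 0 0 -11 0 0 -10'; python3 -m creep '5 0 0 -3 0 0 -50;5 0 0 -3 0 0 -50;5 0 0 -3 0 0 -50;5 0 0 -3 0 0 -50;5 0 0 -3 0 0 -50';  python3 -c "
from h import *
snap('wrist','w4.png')
plan([.429,-.067,.2],42.3)"
```

```text
clock: 10.92
position: [0.4704, -0.298, 0.1551]
ee_rot: [-2.816, -1.387, 0.003]
force: [1.8, -0.6, 0.4]
width: 0.437
gripper_force: 0.0
clock: 11.55
position: [0.4709, -0.2986, 0.1848]
ee_rot: [-1.966, -2.451, 0.0]
force: [0.4, -0.5, -0.2]
width: 0.544
gripper_force: 0.0
t 11.6 pos [ 0.4708 -0.2987  0.1847] j [ 0.86  0.45 -0.54  1.79  0.27  0.98  0.44] F [0.  0.3 0.4] w 0.546 0.0
 shift cm [23.52  1.06 -1.53] down err deg [-0.  0. -0.]
 y angle 12.8 turn z deg -29.5 or 150.5
```

View pics/w4.png

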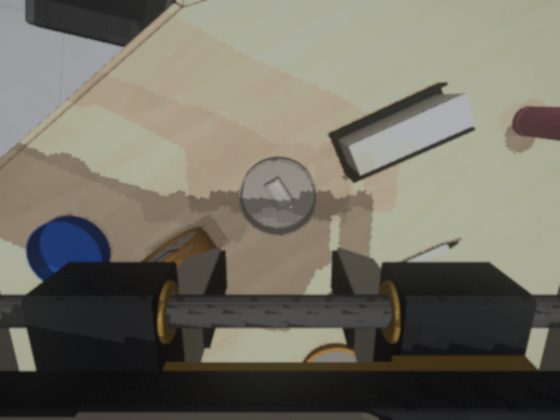

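The sharpener (280,193) lies in the tin (278,194). The holder (405,130) hasn't moved. Next the glue stick.

```bash
python3 -m creep '5 23.5 1 -1.5 0 0 -30;5 23.5 1 -1.5 0 0 -30;5 23.5 1 -1.5 0 0 -30;5 23.5 1 -1.5 0 0 -30;5 23.5 1 -1.5 0 0 -30'>/dev/null; python3 -m creep '5 0 0 0 0 0 0;5 0 0 0 0 0 0'>/dev/null; python3 -c "
from h import *
im,c=snap('wrist','w5.png')
H,S,V=cv2.split(cv2.cvtColor(im,cv2.COLOR_RGB2HSV))
m=((H>55)&(H<90)&(S>100)).astype(np.uint8); ct=max(cv2.findContours(m,0,1)[0],key=cv2.contourArea); (u,v),r=cv2.minEnclosingCircle(ct); x,y,w,h=cv2.boundingRect(ct); p=onz('',u,v,.091,c);print('cap',u,v,r,(x,y,w,h),p.round(4), 'radius',r/c[0]*(c[3][2,3]-.091))
plan([p[0],p[1],.2],42.3)
plan([.429,-.067,.2],42.3)"
```

```text
cap 274.5 199.5 9.513249397277832 (265, 196, 20, 6) [ 0.4218 -0.0624  0.091 ] radius 0.006414646215664199
t 12.53 pos [ 0.4311 -0.0679  0.1995] j [ 0.69  0.28 -0.78  2.03  0.25  0.93  0.51] F [ 1.   0.  -0.3] w 0.547 0.0
 shift cm [ 1.03 -0.32 -0.05] down err deg [-0. -0.  0.]
 y angle 42.1 turn z deg -0.2 or 179.8
t 12.53 pos [ 0.4311 -0.0679  0.1995] j [ 0.69  0.28 -0.78  2.03  0.25  0.93  0.51] F [ 1.   0.  -0.3] w 0.547 0.0
 shift cm [ 0.21 -0.09 -0.05] down err deg [-0. -0.  0.]
 y angle 42.1 turn z deg -0.2 or 179.8
```

View pics/w5.png

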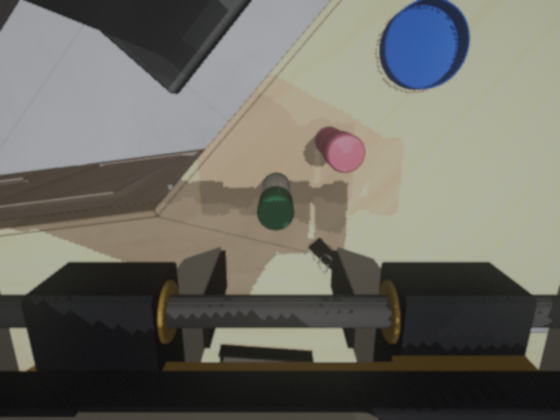

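The cap top is centred at about (276,210) and the pink stick's top at (344,152), clear of the finger lines; the clip is at (322,250).

```bash
python3 -c "
from h import *
c=cam('wrist');p=onz('',276,210,.091,c);print(p.round(4)); plan([p[0],p[1],.075],42.3)"
```

```text
[ 0.4276 -0.0673  0.091 ]
t 12.53 pos [ 0.4311 -0.0679  0.1995] j [ 0.69  0.28 -0.78  2.03  0.25  0.93  0.51] F [ 1.   0.  -0.3] w 0.547 0.0
 shift cm [ 0.27 -0.21 12.45] down err deg [-0. -0.  0.]
 y angle 42.1 turn z deg -0.2 or 179.8
```

```bash
python3 -m creep '5 0.3 -0.2 4 0 0 0;5 0.3 -0.2 8 0 0 0;5 0.3 -0.2 11.5 0 0 0;5 0.3 -0.2 12.5 0 0 0;5 0.3 -0.2 12.5 0 0 0' 12; python3 -m creep '2 0 0 0 0 0 0;2 0 0 0 0 0 0;2 0 0 0 0 0 0;2 0 0 0 0 0 0;2 0 0 0 0 0 0' 12 ;python3 -m creep '2 0 0 -4 0 0 0;2 0 0 -9 0 0 0;2 0 0 -11 0 0 0;2 0 0 -11 0 0 0' 12;  python3 -c "
from h import *
plan([.4315,-.412,.186],42.3)"
```

```text
clock: 13.15
position: [0.4275, -0.0661, 0.0747]
ee_rot: [-1.272, -2.872, 0.0]
force: [-0.3, -0.1, 0.5]
width: 0.543
gripper_force: 0.0
clock: 13.78
position: [0.4279, -0.0661, 0.0753]
ee_rot: [1.271, 2.872, -0.0]
force: [-0.8, -0.2, 7.1]
width: 0.29
gripper_force: 12.0
clock: 14.28
position: [0.4283, -0.0661, 0.186]
ee_rot: [1.271, 2.87, 0.0]
force: [1.1, -0.1, -0.4]
width: 0.292
gripper_force: 12.0
t 14.28 pos [ 0.4283 -0.0661  0.186 ] j [ 0.69  0.3  -0.79  2.05  0.27  0.89  0.49] F [ 1.1 -0.1 -0.4] w 0.292 12.0
 shift cm [-25.83 -23.01   0.04] down err deg [ 0.1  0.2 -0. ]
 y angle 42.2 turn z deg -0.1 or 179.9
```

```bash
python3 -m creep '2 -4 -3.5 0 0 0 0;2 -8 -7 0 0 0 0;2 -12 -10.5 0 0 0 0;2 -16 -14 0 0 0 0;2 -19 -17 0 0 0 0'>/dev/null;python3 -m creep '2 -4 -3.5 0 0 0 0;2 -6.8 -6 0 0 0 0;2 -6.8 -6 0 0 0 0;2 -6.8 -6 0 0 0 0;2 -6.8 -6 0 0 0 0';  python3 -c "
from h import *
plan([.4315,-.412,.0755],42.3)"
```

```text
clock: 15.52
position: [0.431, -0.4099, 0.1844]
ee_rot: [-1.268, -2.874, -0.001]
force: [0.4, 0.5, -0.6]
width: 0.293
gripper_force: 12.0
t 15.53 pos [ 0.431  -0.4099  0.1844] j [ 1.11  0.53 -0.63  1.69  0.35  1.04  1.1 ] F [ 0.4  0.5 -0.6] w 0.293 12.0
 shift cm [-0.2  -0.11 10.89] down err deg [ 0.  -0.1  0. ]
 y angle 42.4 turn z deg 0.1 or -179.9
```

Check the clearance before lowering.

```bash
python3 -m creep '2 -0.2 -0.1 3 0 0 0;2 -0.2 -0.1 6 0 0 0;2 -0.2 -0.1 6.5 0 0 0;2 -0.2 -0.1 6.5 0 0 0'; python3 -c "
from h import *
im,c=snap('side','s2.png'); im2,_=snap('scene','sc2.png')
a=cv2.resize(im[120:270,200:400],None,fx=2,fy=2,interpolation=2); b=cv2.resize(im2[120:270,250:450],None,fx=2,fy=2,interpolation=2); cv2.imwrite('pics/v2.png',np.hstack([a,b])[:,:,::-1])"
```

```text
clock: 16.02
position: [0.4318, -0.4132, 0.1203]
ee_rot: [1.27, 2.873, 0.0]
force: [0.1, 0.5, -0.4]
width: 0.293
gripper_force: 12.0
```

View pics/v2.png

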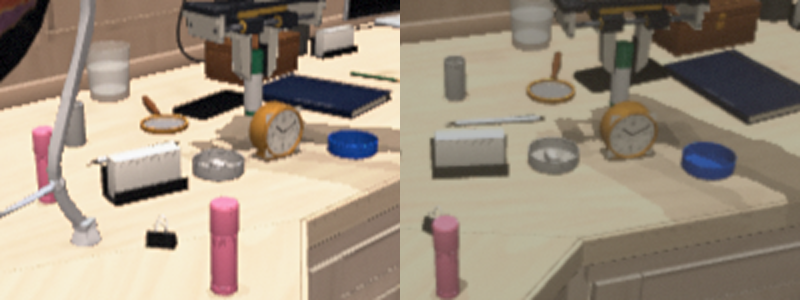

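The stick hangs vertical just behind the clock (side crop (258,85), scene crop (622,85)), with the tin between the clock and the holder. I check that the dark pad behind is clear of the spot.

```bash
python3 -c "
from h import *
c=cam('scene')
for x,y in ((510,103),(470,68),(660,65),(620,35)): print(onz('',220+x/4,140+y/4,0,c).round(3))
plan([.4315,-.412,.0755],42.3)"
```

```text
[ 0.516 -0.519  0.   ]
[ 0.571 -0.559  0.   ]
[ 0.445 -0.645  0.   ]
[ 0.495 -0.684  0.   ]
t 16.12 pos [ 0.4322 -0.4137  0.121 ] j [ 1.08  0.6  -0.6   1.75  0.41  0.92  1.05] F [ 0.3  0.6 -0.2] w 0.291 12.0
 shift cm [0.18 0.07 4.55] down err deg [0.  0.1 0. ]
 y angle 42.3 turn z deg -0.0 or 180.0
```

```bash
python3 -m creep '2 0.2 0.1 2.5 0 0 0;2 0.2 0.1 3.8 0 0 0;2 0.2 0.1 4.2 0 0 0;2 0.2 0.1 4.4 0 0 0;2 0.2 0.1 4.5 0 0 0'; python3 -m creep '2 0 0 0 0 0 0;2 0 0 0 0 0 0'
```

```text
clock: 16.75
position: [0.4311, -0.4118, 0.0753]
ee_rot: [1.271, 2.872, -0.001]
force: [-0.8, -1.1, 6.3]
width: 0.29
gripper_force: 12.0
clock: 17.0
position: [0.4311, -0.4119, 0.0754]
ee_rot: [1.271, 2.872, -0.001]
force: [-1.3, 0.1, 4.3]
width: 0.291
gripper_force: 12.0
```

```bash
python3 -m creep '3.5 0 0 0 0 0 0;5 0 0 0 0 0 0;5 0 0 0 0 0 0;5 0 0 -5 0 0 0;5 0 0 -11 0 0 0' >/dev/null; python3 -m creep '4 0 0 0 0 0 45;4 0 0 0 0 0 45;4 0 0 0 0 0 45;4 0 0 0 0 0 45;4 0 0 0 0 0 45'; python3 -c "
from h import *
plan([.5795,-.3635,.15],-50.5)"
```

```text
clock: 18.25
position: [0.4308, -0.4113, 0.1847]
ee_rot: [-2.274, -2.167, 0.0]
force: [-0.1, -0.4, 0.1]
width: 0.435
gripper_force: 0.0
t 18.25 pos [ 0.4308 -0.4113  0.1847] j [ 0.98  0.49 -0.44  1.7   0.24  1.01  0.41] F [-0.1 -0.4  0.1] w 0.435 0.0
 shift cm [ 5.49 14.63  3.47] down err deg [-0.  0.  0.]
 y angle -2.8 turn z deg 47.7 or -132.3
```

```bash
python3 -m creep '4 5.5 14.6 3.5 0 0 48;4 5.5 14.6 3.5 0 0 48;4 5.5 14.6 3.5 0 0 48;4 5.5 14.6 3.5 0 0 48;4 5.5 14.6 3.5 0 0 48'>/dev/null;python3 -m creep '4 0 0 0 0 0 0;4 0 0 0 0 0 0'; python3 -c "
from h import *
im,c=snap('wrist','w6.png')
plan([.5795,-.3635,.15],-50.5)
print(np.round(proj('',[*telemetry.observe()['position'][:2],.005],c)))"
```

```text
clock: 19.12
position: [0.579, -0.3636, 0.1496]
ee_rot: [-2.957, -1.06, 0.0]
force: [-0.5, -0.1, 0.4]
width: 0.436
gripper_force: 0.0
t 19.18 pos [ 0.579  -0.3637  0.1497] j [ 0.62  0.63 -0.22  1.51  0.15  1.02 -0.52] F [0.1 0.6 0.2] w 0.437 0.0
 shift cm [ 0.05  0.02 -0.03] down err deg [-0. -0.  0.]
 y angle -50.6 turn z deg -0.1 or 179.9
[278. 201.]
```

View pics/w6.png

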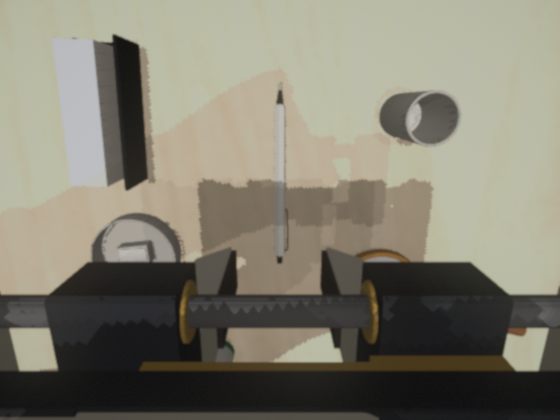

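The pen runs (280,84)–(280,262), straight along the tool's x axis and between the fingers; the cup (420,117) and the holder are clear.

```bash
python3 -c "
from h import *
c=cam('wrist'); a=onz('',280,84,.005,c);b=onz('',280,262,.005,c); print(a.round(4),b.round(4),((a+b)/2).round(4),np.linalg.norm(a-b),np.degrees(np.arctan2(*(a-b)[1::-1])))
e=onz('',115,37,.054,c);f=onz('',127,188,.054,c);print('holder back top',e.round(4),f.round(4),np.degrees(np.arctan2(*(e-f)[1::-1])),np.linalg.norm(e-f))
T=R.from_rotvec(telemetry.observe()['ee_rot']).as_matrix(); s=telemetry.observe(); print('mid in tool',(T.T@((a+b)/2-s['position'])*100).round(2))"
python3 -m creep '4 0 0.1 4 0 0 0;4 0 0.1 8 0 0 0;4 0 0.1 11 0 0 0;4 0 0.1 12.5 0 0 0;4 0 0.1 12.5 0 0 0' 8; python3 -m creep '0.5 0 0 0 0 0 0;0.5 0 0 0 0 0 0;0.5 0 0 0 0 0 0;0.5 0 0 0 0 0 0;0.5 0 0 0 0 0 0' 8
```

```text
[ 0.6486 -0.3088  0.005 ] [ 0.5389 -0.3991  0.005 ] [ 0.5937 -0.354   0.005 ] 0.14208652685655082 39.493991075811735
holder back top [ 0.6055 -0.219   0.054 ] [ 0.5333 -0.2737  0.054 ] 37.124794621421614 0.09056689960827656
mid in tool [ 1.76  0.18 14.47]
clock: 19.8
position: [0.5798, -0.3644, 0.0245]
ee_rot: [-2.958, -1.056, 0.0]
force: [-0.7, -1.0, -0.0]
width: 0.438
gripper_force: 0.0
clock: 20.42
position: [0.58, -0.3644, 0.0251]
ee_rot: [2.959, 1.055, 0.0]
force: [-0.7, 0.8, 4.0]
width: 0.106
gripper_force: 8.0
```

```bash
python3 -m creep '0.5 0 0 -3 0 0 0;0.5 0 0 -8 0 0 0;0.5 0 0 -11 0 0 0;0.5 0 0 -11 0 0 0' 8;  python3 -c "
from h import *
plan([.509,-.1956,.135],-52.9)"
```

```text
clock: 20.92
position: [0.5814, -0.365, 0.1377]
ee_rot: [2.955, 1.054, 0.005]
force: [0.0, 0.2, -0.2]
width: 0.104
gripper_force: 8.0
t 20.93 pos [ 0.5814 -0.365   0.1377] j [ 0.62  0.64 -0.22  1.52  0.15  0.99 -0.53] F [ 0.   0.2 -0.2] w 0.104 8.0
 shift cm [  5.11 -17.7    0.2 ] down err deg [ 0.3 -0.1  0. ]
 y angle -50.7 turn z deg 2.2 or -177.8
```

```bash
python3 -m creep '0.5 1.5 -5 0 0 0 1;0.5 3 -10 0 0 0 2;0.5 4.5 -15 0 0 0 2.2;0.5 5.1 -17.7 0 0 0 2.2;0.5 5.1 -17.7 0 0 0 2.2'>/dev/null;python3 -m creep '0.5 0 0 0 0 0 0;0.5 0 0 5 0 0 0;0.5 0 0 5 0 0 0;0.5 0 0 5 0 0 0';  python3 -c "
from h import *
im,c=snap('wrist','w7.png')
im,c=snap('scene','sc3.png')
plan([.509,-.1956,.0255],-52.9)"
```

```text
clock: 22.05
position: [0.5078, -0.1958, 0.0854]
ee_rot: [2.979, 0.997, -0.0]
force: [-0.2, 0.1, 0.5]
width: 0.108
gripper_force: 8.0
t 22.15 pos [ 0.5084 -0.1957  0.0861] j [ 0.44  0.51 -0.23  1.93  0.17  0.72 -0.82] F [-0.9  0.7  0.6] w 0.103 8.0
 shift cm [0.05 0.02 6.06] down err deg [ 0.1 -0.1  0. ]
 y angle -53.0 turn z deg -0.1 or 179.9
```

View pics/w7.png

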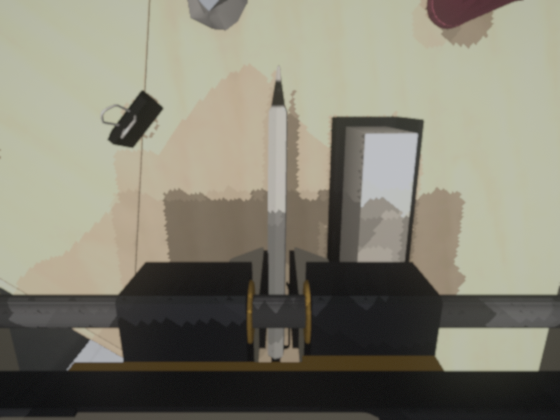

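The held pen (279,78)–(277,350) is parallel to the holder's front edge (331,118)–(329,260). The clip (135,118) is clear.

```bash
python3 -c "
from h import *
c=cam('wrist'); 
u=np.array([np.cos(np.radians(37.1)),np.sin(np.radians(37.1))]); n=np.array([u[1],-u[0]]); h=np.array([.555,-.2275])
for z in(0,.015):
  for p in ((331,118),(329.5,255)): q=onz('',*p,z,c)[:2]; print('front edge',z,q.round(4),'along',(q-h)@u,'x',(q-h)@n)
q=onz('',423,120,.054,c)[:2];print('back far corner top',(q-h)@u,(q-h)@n)
t=onz('',279,70,.066,c)[:2]; print('pen tip',t.round(4),(t-h)@u,(t-h)@n)"
```

```text
front edge 0 [ 0.5811 -0.1809] along 0.048871705199909625 x -0.021417312163181365
front edge 0 [ 0.5122 -0.2362] along -0.039341154015934195 x -0.01890391309271351
front edge 0.015 [ 0.5802 -0.1789] along 0.049460811636421534 x -0.023549165250826523
front edge 0.015 [ 0.5161 -0.2304] along -0.032787156094711625 x -0.0212057204573925
back far corner top 0.05007799676802829 0.01243343009187279
pen tip [ 0.5794 -0.1432] 0.07027785889167679 -0.0525190764646637
```

```bash
python3 -m creep '0.5 0 0 3 0 0 0;0.5 0 0 5 0 0 0;0.5 0 0 5.8 0 0 0;0.5 0 0 6 0 0 0;0.5 0 0 6 0 0 0'; python3 -m creep '1.6 0 0 0 0 0 0;1.7 0 0 0 0 0 0;1.7 0 0 0 0 0 0;1.7 0 0 -3 0 0 0;1.7 0 0 -8 0 0 0' ; python3 -m creep '1.7 0 0 -7 0 0 0;1.7 0 -8 -12 0 0 0;1.7 0 -10 -14 0 0 0;1.7 0 -10 -14 0 0 0;1.7 0 -10 -14 0 0 0'; python3 -c "
from h import *
im,c=snap('wrist','w8.png')
im,c=snap('scene','sc4.png')
im2,c=snap('side','s4.png')
a=cv2.resize(im[130:280,220:420],None,fx=2,fy=2,interpolation=2); b=cv2.resize(im2[140:290,190:390],None,fx=2,fy=2,interpolation=2); cv2.imwrite('pics/v4.png',np.hstack([a,b])[:,:,::-1])"
```

```text
clock: 22.78
position: [0.5079, -0.1952, 0.0255]
ee_rot: [2.978, 0.998, 0.002]
force: [0.9, -0.4, 0.4]
width: 0.107
gripper_force: 8.0
clock: 23.4
position: [0.5061, -0.1946, 0.1043]
ee_rot: [-2.977, -0.998, 0.005]
force: [1.3, -0.2, -0.5]
width: 0.185
gripper_force: 0.0
clock: 24.02
position: [0.4471, -0.1155, 0.2449]
ee_rot: [2.978, 0.998, 0.001]
force: [-0.7, -0.1, -1.0]
width: 0.186
gripper_force: 0.0
```

View pics/w8.png

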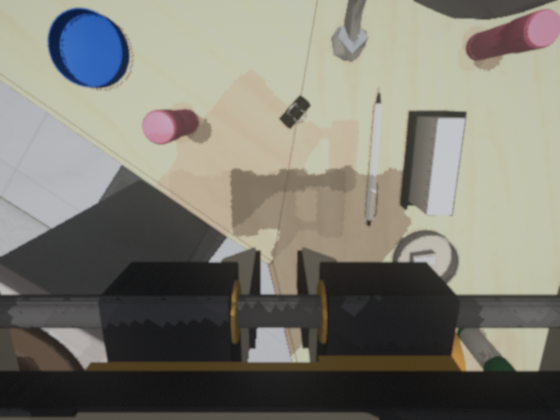

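View pics/v4.png

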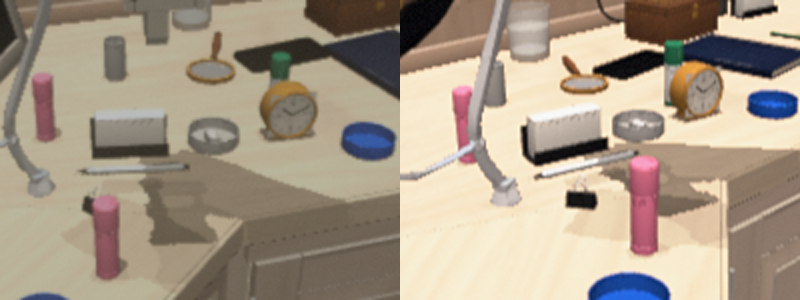

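The pen lies in front of the holder at (379,95)–(369,224) and the sharpener is in the tin at (425,258). The glue stick stands behind the clock, with its cap at (280,65) in the left crop and (673,52) in the right crop. One numeric check before sign-off.

```bash
python3 -c "
from h import *
c=cam('wrist');s=cam('scene');d=cam('side')
F=lambda a:(np.array([np.cos(np.radians(a)),np.sin(np.radians(a))]),np.array([np.sin(np.radians(a)),-np.cos(np.radians(a))]))
h=np.array([.555,-.2275]);k=np.array([.397,-.374]);u,n=F(37.1)
a=onz('',379,95,.005,c)[:2];b=onz('',369,224,.005,c)[:2];m=(a+b)/2;print('pen x',(m-h)@n,'y',(m-h)@u,'ang',np.degrees(np.arctan2(*(a-b)[::-1])),np.linalg.norm(a-b))
u,n=F(42.3);t=onz('',425,258,.02,c)[:2];print('tin',t,'x',(t-k)@n,'y',(t-k)@u)
for nm,cc,p in(('scene',s,(220+280/2,130+56/2)),('side',d,(190+273/2,140+44/2))): g=onz('',*p,.091,cc)[:2];print('glue',nm,g,'x',(g-k)@n,'y',(g-k)@u)"
```

```text
pen x -0.05484833328582056 y -0.00385676300317174 ang 36.84780375915069 0.13426770608317184
tin [ 0.47392578 -0.2936672 ] x -0.007644628242308833 y 0.11096167736590447
glue scene [ 0.43179476 -0.40785988] x 0.04846113369154818 y 0.0029471629421142717
glue side [ 0.43200182 -0.39676758] x 0.040396279265404234 y 0.010565569037729388
```

```bash
python3 -c "
from cell import job
print(job.sign_off())"
```

```text
the job is handed in; nothing more can be done
None
```

I handed the job in at about 24 s of the 104 s limit; the tin (sharpener in it), glue stick and pen all measured within tolerance, and the clock, card holder, binder clip and steel cup were not seen to move.

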